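# Load a slide cassette into the scanner's ramp loader

## Task

Load the blue slide cassette with the orange tail into the slide scanner: set it down gently on the open lower end of the loading ramp, rounded front uphill, then push it up the ramp, past the sprung brake, until it is firmly home against the red top stop, and leave it resting there. The slides are glass: keep the cassette level, press it home with a firm but gentle push (10 N on the stop itself, over and above the drag: at least 6 N, never over 16 N), and leave everything else on the bench where it is.

Things in the scene. Friction and masses are not known exactly. Their poses are not given: they have to be found in the camera images.
- loader: Fixed loader, aluminium and white, 380 long x 130 wide. Origin: on the bench under the ramp; x points uphill (level), y left, z up. Ramp plate 300 long (along the slope) x 110 wide, rising to +x at 0.14 rad; middle of its lower edge at x = -160, z = 14. u = distance up the slope from that edge. Beyond u = 290: a white housing 95 above the bench.
- apron (a point): Point on the ramp surface in the middle of its open lower end (u = 0 to 110, no walls), at u = 55; axes as the loader's (x level, uphill; z vertical). A cassette centred here, pitched nose-up 0.14 rad, lies flat and wholly on the open end.
- channel (a point): Start of the straight channel, on the ramp surface, mid-width, u = 145; axes as the loader's. Channel: 54 wide, between rails 10 high, u = 145 to 287. Before it two flared guides, 10 high, from u = 111, 85 apart at the mouth, narrow to 54.
- roof (a point): Middle of the downhill top edge of the clear roof, 44 above the ramp, u = 230. The roof covers u = 230 to 290, 4 thick, underside 40 above the ramp, 100 wide on side walls: the top end cannot be reached from above. Axes as the loader's.
- brake: Black sprung brake shoe on the left rail at u = 200: round, 15 radius, 12 to 28 above the ramp, origin on its axis at its foot. It reaches 7.5 into the channel and gives way sideways (3 N to start, 0.8 N per mm). Pushing gets harder (5 to 16 N in all) as the cassette front passes u = 185 to 200, then drags at 3 to 13 N; it stops the cassette sliding back. This is not the stop.
- stop_face (a point): Middle of the downhill face of the red top stop, at its foot on the ramp. x points up the slope (0.14 rad from level), y left, z off the ramp. Stop: 50 wide x 27 high, rigid, clamped anywhere from u = 266 to 278. Poses are a few mm out and 1 mm too far means many newtons: feel for it. Seated, the cassette's tail is 90 downhill of here, outside the roof.
- stop: The red top stop itself (stop_face is its origin and has its axes).
- cassette: Blue loose cassette with orange tail, 90 long (x) x 50 wide (y) x 34 high, 0.2 to 0.4 kg. Origin: centre of its underside; x points to its rounded front, z up. Starts flat on the bench. Can be gripped across its 50 width. The front corners are rounded (8 radius).
- cassette_front (a point): Middle of the cassette's front end, at its underside, 45 ahead of its origin; axes as the cassette's.
- cassette_tail (a point): Middle of the flat orange tail face, 14 above the underside, 45 behind the origin: a good place to push.
- spare: Bystander: empty white cassette with grey tail, same size as the blue one. Origin: centre of its underside.
- stain: Bystander: amber bottle with red cap, 44 diameter x 78 high. Origin: centre of its underside.
- dishes: Bystander: stack of three clear dishes, 88 diameter x 39 high. Origin: centre of its underside.
- slidebox: Bystander: white slide box, 90 x 80 x 30 high. Origin: centre of its underside.
- oil: Bystander: small clear jar with black cap, 32 diameter x 55 high. Origin: centre of its underside.
- beaker: Bystander: white open beaker, 56 diameter x 70 high. Origin: centre of its underside.
Mind the look-alikes: they are no part of the job. Several things look just like the cassette: the one meant starts farthest from the robot's base.

How it is judged (in metres and radians):
On the way, in this order (a step that is already met when the one before it is completed fails the run):
1. the cassette lies on the open lower part of the ramp, front uphill, out of the gripper (x of cassette in the frame of stop_face between -0.29 and -0.16 m and y of cassette in the frame of stop_face between -0.02 and 0.02 m and z of cassette in the frame of stop_face between -0.006 and 0.006 m and x of cassette_front in the frame of stop_face below -0.11 m and angle between the x axis of cassette and the x axis of stop_face, either way round below 0.25 rad and x of cassette_front in the frame of apron above 0 m and contact force between the fingers and cassette below 0.1 N and linear speed of cassette below 0.02 m/s), for 0.1 s.
2. the cassette is pressed home against the top stop with at least 6 N (x of cassette_front in the frame of stop_face between -0.002 and 0.003 m and y of cassette_front in the frame of stop_face between -0.006 and 0.006 m and z of cassette_front in the frame of stop_face between -0.005 and 0.005 m and contact force between cassette and stop above 6 N), for 0.2 s.
At the end, for the whole second after the job is handed in: The cassette lies at rest in the channel, on the ramp, its front end within 2 mm of the red stop, centred within 6 mm and in line with the channel within 0.08 rad, and released (x of cassette_front in the frame of stop_face between -0.002 and 0.003 m and y of cassette_front in the frame of stop_face between -0.006 and 0.006 m and z of cassette_front in the frame of stop_face between -0.005 and 0.005 m and angle between the x axis of cassette and the x axis of stop_face, either way round below 0.08 rad and linear speed of cassette below 0.01 m/s); the robot touches nothing.
It fails at once if the cassette is pressed against the top stop with more than 16 N (contact force between cassette and stop above 16 N).
It fails at once if the cassette is tilted by more than 0.45 rad (angle between cassette's own z axis and vertical above 0.45 rad).
It fails at once if the cassette is dropped or slammed onto the ramp (more than 60 N) (contact force between cassette and loader above 60 N).
It fails at once if another thing on the bench is moved by more than 20 mm (distance of any of spare, stain, dishes, slidebox, oil, beaker from where it was at the start of the episode above 0.02 m).
It also fails if it takes over 64 s, if anything falls off the work surface, if the arm or the gripper's body presses on something with over 40 N, if the wrist force passes 120 N, or if a joint passes its speed limit or range.

## Robot

A 6-joint arm with a two-finger parallel gripper is mounted at the origin on the work surface. World frame = base frame: x ahead of the robot, y to its left, z up, the work surface at z = 0. Lengths are in mm, angles in degrees, forces in N, time in s.
With the tool pointing down it reaches from about 300 to 850 mm from the base axis. Payload 4.2 kg.
Tool frame: the origin (TCP) lies midway between the tips of the shut fingers; the grasp point (between the pads) lies 19 mm behind it; y points along the fingers, z is the direction in which the jaws open and shut, and the axes are right-handed (so a half turn about y gives the same grasp; the last joint's range is limited). The gripper opens to 91 mm and grips with 3 to 60 N. Pads are 32 mm wide; open, the fingers measure 118 mm over their backs; the gripper's body (76 mm by 178 mm) begins 60 mm behind the grasp point.
Start: joints at [-78.438, 18.312, 89.639, -0, 72.044, -1.146], TCP at [126.494, -560.93, 213.976] pointing down, gripper open.
Joint ranges: [-177.97, 177.97], [-48.28, 115.42], [12.27, 149.76], [-77.06, 257.06], [2.81, 150.46], [-146.56, 146.56]. Speed limits (degrees/s): [147.25, 147.25, 180, 180, 180, 180].

## Interface

Orientations are given as [roll, pitch, yaw] about the fixed x, y, z axes, in that order (R = Rz(yaw) Ry(pitch) Rx(roll)).
In Python, from workcell import env gives the robot as it stands.
- The arm moves only by the shell command python3 -m handwheel 'ROWS' [FORCE]. ROWS is JSON, a list of rows, each a list of 3 entries, a list of its own where there are three numbers: the opening, from 0 (shut) to 1 (fully open), then the shift along the tool's x, y, z in mm, then the turn, a rotation vector about the tool's x, y, z in degrees. A call has exactly 10 rows; each row shifts and turns the commanded pose from where the row before left it, along the tool's axes as they then stand; what a row does not reach is not made up. A row lasts 1/12 s, in which the tool goes at most 41.7 mm and 7.16 degrees, less where a joint would pass 70% of its speed; a pose out of reach is approached as far as the arm can. A call is refused whole if a number of a shift passes 41.7 or a number of a turn 7.16, either way. A call with a gripper value outside its range is refused whole. The fingers move at their own pace and stop on an object; FORCE is the grip in N (left out, the last holds). Time passes only in rows, so rows that do not move let the fingers close, or fill a call up. It gives the time, the measured TCP pose, the force and the opening at its end, in the units of the state.
- env.state(): the state, without advancing time (a new reading comes with each control period).
- env.grab_frame(name): name is "side" or "top" or "wrist"; returns the picture (400x640x3 uint8, red, green, blue); there is no depth.
- env.camera_info(name): a dict with "fx", "fy", "cx", "cy" (pixels), "k1" (the pictures are not rectified: a ray, as slopes to the right and down, at radius r is drawn at 1 + k1 r^2 times it, then the intrinsics apply), "camera_from_world" (4x4, takes a point from world to camera coordinates); the wrist camera has in their place "mount" (4x4, takes a point from camera to tool coordinates, whose origin is the TCP and whose axes are the tool frame's). Camera axes: x right, y down, z forward; pixel columns grow to the right and rows downward; lengths in mm; the calibration is good to about 2 mm. A picture is of the moment at which its call begins: read the wrist's pose just before it. camera_info takes no time and is no camera call.
- env.job_done(): hands the job in, once; it reports no verdict.
Trained networks look in the newest picture that a camera, given by its name, has taken for a name from the list of things; names that differ only in an ending like _2 or _b are one class to them, and where a whole thing is asked for, a point or a joint stands for the part that bears it (a point fixed in the world has none). Each returns a list of dicts, best first, with "p" (0 to 1); they miss things now and then, are a little off and sometimes report something else, mostly with a low value. They report only what shows in the picture. A call takes as long as a camera call. They do not tell look-alikes from the thing itself.
- env.masks_of(camera, label): "region" (400x640 bool, what is visible of it) and "location" ([column, row] in pixels, amid what is visible of it).
The state is a dict: "time_s": time; "qpos": joint angles; "qvel": joint speeds; "effort": joint torques, N m; "ee_pos": TCP position; "ee_rot": TCP orientation; "force": force on the tool from outside, world axes, zero at the start; "torque": the same for the moment, N m; "gripper_width": finger opening in mm.
Only numpy, scipy, OpenCV 4.12 (cv2) and the standard library are available. Lean on these libraries where they do the work, as an engineer would, in place of code of your own. Each camera call takes 0.05 s, during which the arm holds its last target.

## Working session

There is one attempt and no reset: what is moved stays moved. The work goes in short steps, Python scripts to look and compute and a shell command to move; the robot and the scene stay as the last step left them, time stands still between calls to the robot, and variables do not carry over. Pictures are saved under pics/ and viewed, and the job is handed in when it is done.

```bash
mkdir -p pics; ls; python3 - <<'E'
from workcell import env
import cv2,numpy as np
np.set_printoptions(precision=4,suppress=True)
print(env.state())
for n in("side","top","wrist"):
    print(n,env.camera_info(n))
    f=env.grab_frame(n); cv2.imwrite(f"pics/{n}0.png",f[:,:,::-1])
E
```

```text
pics
{'time_s': 0.0, 'qpos': array([-78.4365,  18.3512,  89.7079,  -0.0007,  72.0444,  -1.145 ]), 'qvel': array([-0.054 ,  0.0556,  0.0402, -0.0303, -0.0093,  0.0257]), 'effort': array([  0.002 , -41.2455, -23.1972,   0.0729,   0.0456,  -0.0002]), 'ee_pos': array([ 126.3959, -560.3997,  213.1143]), 'ee_rot': array([ -90.1035,    0.0014, -167.2913]), 'force': array([0.625 , 0.8468, 0.1601]), 'torque': array([ 0.0371, -0.0654, -0.0293]), 'gripper_width': 91.01773259825393}
side {'fx': 373.0838820848561, 'fy': 373.0838820848561, 'cx': 316.42015505156985, 'cy': 200.06650483349688, 'k1': 0.008578939867876351, 'camera_from_world': array([[   0.9943,   -0.1066,   -0.0058, -504.813 ],
       [  -0.0719,   -0.6289,   -0.7741,   99.585 ],
       [   0.0789,    0.7701,   -0.633 , 1074.9553],
       [   0.    ,    0.    ,    0.    ,    1.    ]])}
top {'fx': 404.7940901128086, 'fy': 404.7940901128086, 'cx': 319.0072984977552, 'cy': 197.7012859051876, 'k1': 0.02558504126285345, 'camera_from_world': array([[  -0.0154,   -0.9999,    0.0047,    0.5167],
       [  -0.9908,    0.0147,   -0.1345,  491.6286],
       [   0.1345,   -0.0067,   -0.9909, 1030.9665],
       [   0.    ,    0.    ,    0.    ,    1.    ]])}
wrist {'fx': 327.73668462652495, 'fy': 327.73668462652495, 'cx': 322.6041567750307, 'cy': 197.62116195907063, 'k1': -0.02013208970477771, 'mount': array([[  -0.001 ,    0.967 ,    0.2549,  -71.4113],
       [  -0.0004,   -0.2549,    0.967 , -171.1585],
       [   1.    ,    0.0009,    0.0007,    0.2121],
       [   0.    ,    0.    ,    0.    ,    1.    ]])}
```

View pics/top0.png

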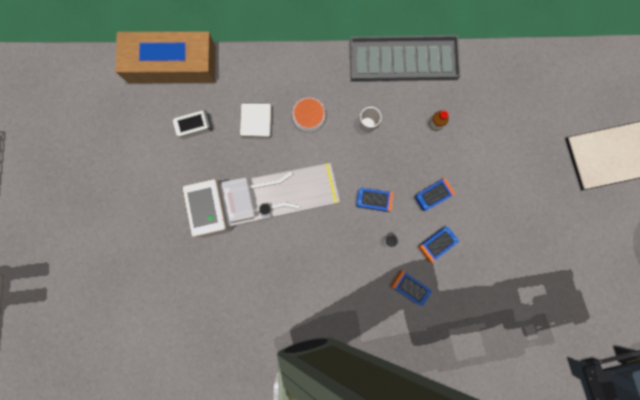

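View pics/side0.png

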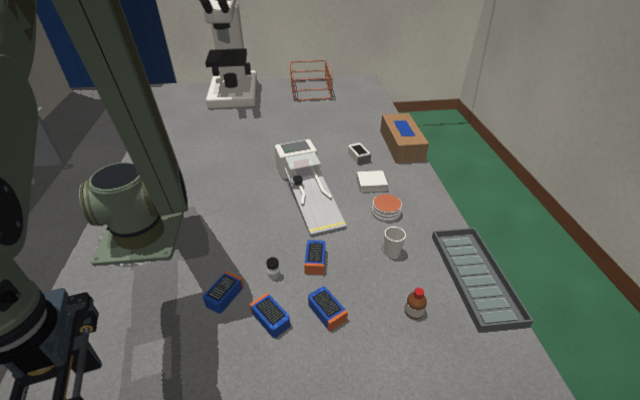

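View pics/wrist0.png

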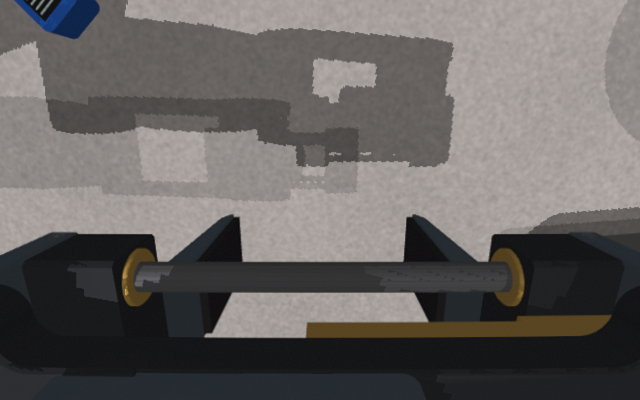

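```bash
cat > h.py <<'E'
from workcell import env
import cv2,numpy as np
from scipy.spatial.transform import Rotation as R
np.set_printoptions(precision=2,suppress=True)
def cam(n,st=None):
    c=env.camera_info(n)
    if 'mount' in c:
        st=st or env.state()
        T=np.eye(4);T[:3,:3]=R.from_euler('xyz',st['ee_rot'],degrees=True).as_matrix();T[:3,3]=st['ee_pos']
        c['camera_from_world']=np.linalg.inv(T@c['mount'])
    return c
def proj(c,P):
    P=np.atleast_2d(P).astype(float);M=c['camera_from_world'];q=P@M[:3,:3].T+M[:3,3]
    s=q[:,:2]/q[:,2:];s=s*(1+c['k1']*(s**2).sum(1,keepdims=True))
    return s*[c['fx'],c['fy']]+[c['cx'],c['cy']]
def ray(c,px,z):
    px=np.atleast_2d(px).astype(float);d=(px-[c['cx'],c['cy']])/[c['fx'],c['fy']];s=d.copy()
    for _ in range(8): s=d/(1+c['k1']*(s**2).sum(1,keepdims=True))
    M=c['camera_from_world'];o=-M[:3,:3].T@M[:3,3];v=np.c_[s,np.ones(len(s))]@M[:3,:3]
    return o+v*((z-o[2])/v[:,2:])
E
python3 - <<'E'
from h import *
for n in("top","side"):
    f=env.grab_frame(n);c=cam(n)
    for l in("cassette","cassette_tail","loader","brake","stop","spare","stain","dishes","slidebox","oil","beaker"):
        for r in env.masks_of(n,l):
            if r['p']<.2: continue
            P=ray(c,r['location'],34 if 'cas' in l else 30)[0]
            print(n,l,round(r['p'],2),np.array(r['location']),P, r['region'].sum(), round(np.hypot(*P[:2])))
            if l=='cassette': cv2.imwrite('pics/m.png',r['region']*np.uint8(255))
E
```

```text
top cassette 0.96 [439.8 244.9] [ 363.83 -316.99   34.  ] 805 483
top cassette 0.87 [375.6 200.9] [ 480.8 -155.3   34. ] 735 505
top cassette 0.75 [409.2 285. ] [ 263.55 -233.31   34.  ] 774 352
top cassette_tail 0.91 [374.4 198.1] [ 488.26 -152.41   34.  ] 738 511
top cassette_tail 0.83 [436.4 239.8] [ 377.05 -308.97   34.  ] 815 487
top cassette_tail 0.68 [434. 192.] [ 502.13 -309.57   34.  ] 697 590
top cassette_tail 0.63 [412.9 285.6] [ 261.93 -242.65   34.  ] 799 357
top loader 0.28 [262.9 210.5] [460.33 140.72  30.  ] 162 481
top stop 0.32 [434.4 197.4] [ 488.31 -311.02   30.  ] 707 579
top spare 0.86 [188.4 125.1] [694.22 341.2   30.  ] 801 774
top spare 0.51 [433.8 199.2] [ 483.56 -309.19   30.  ] 690 574
top stain 0.86 [441.1 120.1] [ 698.74 -340.12   30.  ] 306 777
top slidebox 0.88 [252.9 119.8] [706.99 168.32  30.  ] 1037 727
top slidebox 0.49 [435.  197.3] [ 488.56 -312.61   30.  ] 712 580
top oil 0.46 [390.4 243. ] [ 370.57 -190.48   30.  ] 151 417
top beaker 0.65 [368.9 115.9] [ 713.62 -145.54   30.  ] 461 728
side cassette 0.92 [269.5 314.5] [ 367.87 -329.38   34.  ] 
[... 495 characters left out ...]
9 512
side loader 0.88 [309.2 184.7] [499.77 143.22  30.  ] 3612 520
side brake 0.64 [310.7 185.4] [504.23 138.93  30.  ] 3602 523
side brake 0.63 [297.8 181.5] [464.34 164.81  30.  ] 104 493
side spare 0.92 [362.5 155.7] [705.49 293.62  30.  ] 375 764
side stain 0.57 [415.7 302.1] [ 701.39 -330.78   30.  ] 509 775
side dishes 0.57 [384.9 208.8] [712.79  -1.43  30.  ] 713 713
side slidebox 0.78 [372.7 179.8] [709.26 146.04  30.  ] 541 724
side slidebox 0.47 [309.2 183.4] [500.42 150.22  30.  ] 3559 522
side oil 0.67 [270.8 269.8] [ 371.99 -198.18   30.  ] 253 421
side beaker 0.56 [395.4 239.3] [ 709.56 -128.95   30.  ] 591 721
side beaker 0.22 [325.  307.5] [ 492.91 -322.3    30.  ] 1048 589
```

```bash
python3 - <<'E'
from h import *
def sv(n,x0,x1,y0,y1,k,o):
    f=env.grab_frame(n)[y0:y1,x0:x1,::-1]
    cv2.imwrite(o,cv2.resize(f,None,fx=k,fy=k,interpolation=cv2.INTER_CUBIC))
sv("top",395,475,165,225,9,"pics/c1.png")
sv("top",175,345,155,245,4.7,"pics/l1.png")
sv("side",265,355,130,240,5,"pics/l2.png")
sv("side",295,360,275,340,9,"pics/c2.png")
E
```

```text
(no output)
```

View pics/c1.png

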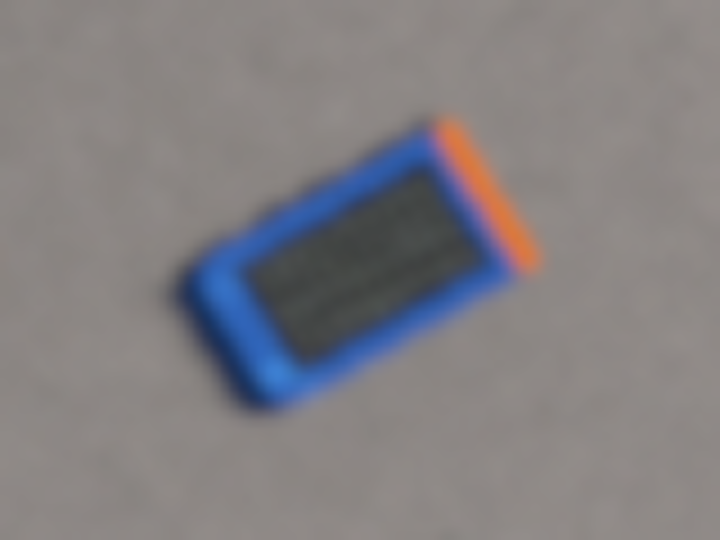

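View pics/l1.png

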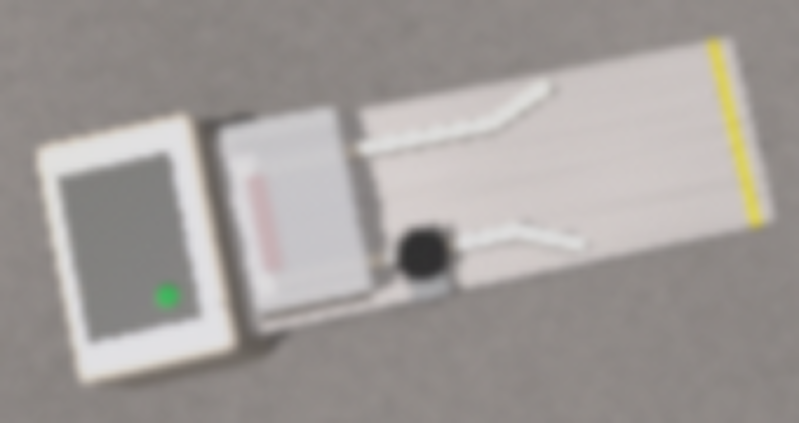

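View pics/l2.png

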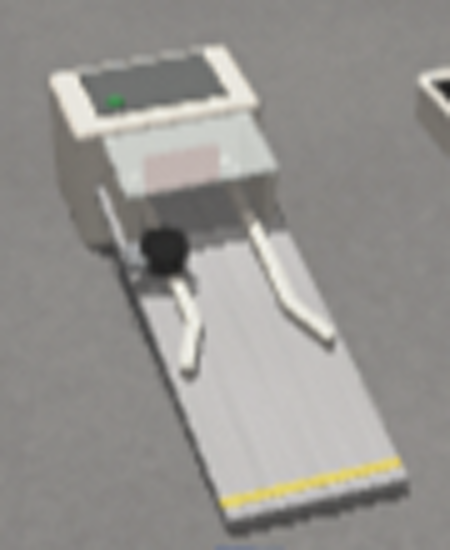

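View pics/c2.png

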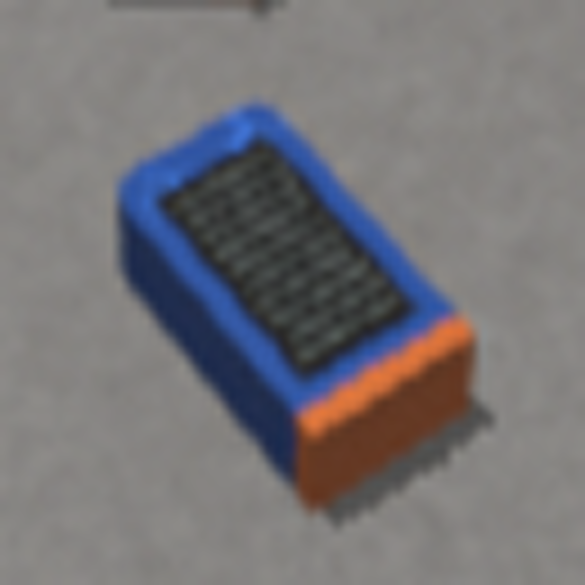

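```bash
cat > fit.py <<'E'
from h import *
from scipy.optimize import least_squares
def px(p,x0,y0,k): return [x0+(p[0]+.5)/k-.5,y0+(p[1]+.5)/k-.5]
def U(u,y,h): # loader frame
    s,c=np.sin(.14),np.cos(.14); return [-160+u*c-h*s,y,14+u*s+h*c]
def fit(obs,x0,free=None):
    cs={n:cam(n) for n in {o[0] for o in obs}}
    def W(x,P): c,s=np.cos(x[2]),np.sin(x[2]);P=np.array(P);return np.r_[x[0]+c*P[0]-s*P[1],x[1]+s*P[0]+c*P[1],P[2]]
    def res(x): return np.concatenate([(proj(cs[n],W(x,P))[0]-p) for n,P,p in obs])
    r=least_squares(res,x0,loss='soft_l1',x_scale=[10,10,.1]);return r.x,res(r.x).reshape(-1,2)
E
cat > f1.py <<'E'
from fit import *
T=lambda x,y:px((x,y),175,155,4.7)
S=lambda x,y:px((x,y),265,130,5)
L=[("top",U(0,-55,0),T(735,38)),("top",U(0,55,0),T(773,218)),("top",U(200,34.5,28),T(422,252)),
("top",U(145,-29,10),T(490,125)),("top",U(145,29,10),T(515,228)),
("top",U(230,-50,44),T(337,108)),("top",U(230,50,44),T(372,290)),
("side",U(0,55,0),S(230,520)),("side",U(0,-55,0),S(406,476)),("side",U(200,34.5,28),S(165,245)),
("side",U(230,50,44),S(128,195)),("side",U(230,-50,44),S(275,170)),("side",U(145,29,10),S(200,325)),("side",U(145,-29,10),S(284,298))]
x,r=fit(L,[480,130,1.7]);print("loader",x,np.degrees(x[2]));print(r)
for n in("top","side"): print(n,fit([o for o in L if o[0]==n],x)[0])
T=lambda x,y:px((x,y),395,165,9)
S=lambda x,y:px((x,y),295,275,9)
C=[("top",[-45,-25,34],T(445,117)),("top",[-45,25,34],T(541,270)),("top",[-38,-25,34],T(428,133)),
("top",[37,-25,34],T(208,247)),("top",[37,25,34],T(290,402)),
("side",[-45,25,34],S(297,412)),("side",[-45,-25,34],S(472,325)),("side",[-45,25,0],S(312,510)),("side",[-45,-25,0],S(472,402)),
]
x,r=fit(C,[495,-312,2.1]);print("cas",x,np.degrees(x[2]));print(r)
for n in("top","side"): print(n,fit([o for o in C if o[0]==n],x)[0])
E
python3 f1.py
```

```text
loader [502.6  105.34   1.79] 102.34511258712158
[[-0.67 -0.41]
 [ 0.81  0.52]
 [ 0.15  0.1 ]
 [ 1.26  0.15]
 [ 0.77 -0.33]
 [-0.7  -0.34]
 [ 0.18 -0.26]
 [-0.5  -0.51]
 [ 0.42 -0.28]
 [-0.42 -0.92]
 [-0.44 -0.01]
 [ 0.28 -0.76]
 [-0.67 -1.16]
 [ 0.35  0.51]]
top [502.38 106.04   1.79]
side [502.79 103.21   1.79]
cas [ 497.13 -310.35    2.05] 117.4283341207116
[[ 0.31  0.09]
 [-0.6  -0.42]
 [-0.09 -0.45]
 [-0.26  0.19]
 [ 0.26 -0.38]
 [ 0.97  1.4 ]
 [-0.15  0.05]
 [-0.92 -0.84]
 [-0.83  0.2 ]]
top [ 496.63 -310.45    2.04]
side [ 498.7  -309.31    2.03]
```

```bash
cat > plan.py <<'E'
from h import *
def Rdown(xdir,pitch=0):
    # tool x along heading xdir(deg) tilted down by pitch(deg), y down
    a=np.radians(xdir);p=np.radians(pitch)
    x=np.array([np.cos(a)*np.cos(p),np.sin(a)*np.cos(p),-np.sin(p)]);z=np.cross(x,[0,0,-1]);z/=np.linalg.norm(z);y=np.cross(z,x)
    return np.c_[x,y,z]
def plan(P,Rt,n,tot=None):
    st=env.state();R0=R.from_euler('xyz',st['ee_rot'],degrees=True);p=np.array(st['ee_pos'])
    rv=(R0.inv()*R.from_matrix(Rt)).as_rotvec(degrees=True)
    print("pos",p,"rot",np.array(st['ee_rot']),"delta world",P-p,"tool",R0.inv().apply(P-p),"rv",rv,'t',st['time_s'],"F",st['force'],"w",st['gripper_width'])
    for i in range(n):
        Ri=R0*R.from_rotvec(rv*i/n,degrees=True)
        print(Ri.inv().apply((P-p)/n).round(1).tolist(),(rv/n).round(2).tolist())
E
python3 - <<'E'
from plan import *
plan(np.array([497,-310.5,120]),Rdown(117.2-180),15)
E
```

```text
pos [ 126.49 -560.93  213.98] rot [ -89.99    0.   -167.29] delta world [370.51 250.43 -93.98] tool [-416.52   93.97 -162.82] rv [  -0.01 -104.49    0.  ] t 1.55 F [-0.02  0.15  0.68] w 91.05709867704536
[-27.8, 6.3, -10.9] [-0.0, -6.97, 0.0]
[-28.9, 6.3, -7.4] [-0.0, -6.97, 0.0]
[-29.6, 6.3, -3.8] [-0.0, -6.97, 0.0]
[-29.8, 6.3, -0.2] [-0.0, -6.97, 0.0]
[-29.6, 6.3, 3.4] [-0.0, -6.97, 0.0]
[-29.0, 6.3, 7.0] [-0.0, -6.97, 0.0]
[-27.9, 6.3, 10.4] [-0.0, -6.97, 0.0]
[-26.5, 6.3, 13.7] [-0.0, -6.97, 0.0]
[-24.6, 6.3, 16.8] [-0.0, -6.97, 0.0]
[-22.4, 6.3, 19.7] [-0.0, -6.97, 0.0]
[-19.8, 6.3, 22.3] [-0.0, -6.97, 0.0]
[-17.0, 6.3, 24.5] [-0.0, -6.97, 0.0]
[-13.9, 6.3, 26.4] [-0.0, -6.97, 0.0]
[-10.6, 6.3, 27.9] [-0.0, -6.97, 0.0]
[-7.1, 6.3, 29.0] [-0.0, -6.97, 0.0]
```

```bash
python3 -m handwheel '[[1,[-28,0,-11],[0,-7,0]],[1,[-29,0,-7],[0,-7,0]],[1,[-30,6,-4],[0,-7,0]],[1,[-30,6,0],[0,-7,0]],[1,[-30,6,3],[0,-7,0]],[1,[-29,6,7],[0,-7,0]],[1,[-28,6,10],[0,-7,0]],[1,[-26,6,14],[0,-7,0]],[1,[-25,6,17],[0,-7,0]],[1,[-22,6,20],[0,-7,0]]]' 15
python3 - <<'E'
from plan import *
plan(np.array([497,-310.5,120]),Rdown(117.2-180),5)
E
```

```text
time_s: 2.38
ee_pos: [375.5, -392.1, 165.8]
ee_rot: [-90.0, -0.0, -96.9]
force: [0.0, -0.6, -1.0]
gripper_width: 91.2
pos [ 375.53 -392.07  165.85] rot [-89.98  -0.02 -96.94] delta world [121.47  81.57 -45.85] tool [-95.67  45.85 110.71] rv [ -0.01 -34.14   0.02] t 2.3833 F [ 0.03 -0.61 -0.96] w 91.19991972084829
[-19.1, 9.2, 22.1] [-0.0, -6.83, 0.0]
[-16.4, 9.2, 24.3] [-0.0, -6.83, 0.0]
[-13.4, 9.2, 26.0] [-0.0, -6.83, 0.0]
[-10.2, 9.2, 27.4] [-0.0, -6.83, 0.0]
[-6.8, 9.2, 28.5] [-0.0, -6.83, 0.0]
```

```bash
python3 -m handwheel '[[1,[-19,9,22],[0,-6.9,0]],[1,[-16,9,24],[0,-6.9,0]],[1,[-13,9,26],[0,-6.8,0]],[1,[-10,9,27],[0,-6.8,0]],[1,[-7,9,28],[0,-6.8,0]],[0.8,[0,0,0],[0,0,0]],[0.8,[0,0,0],[0,0,0]],[0.8,[0,0,0],[0,0,0]],[0.8,[0,0,0],[0,0,0]],[0.8,[0,0,0],[0,0,0]]]'
python3 - <<'E'
from plan import *
st=env.state();f=env.grab_frame("wrist");c=cam("wrist",st)
for yaw,col in((117.2,(0,255,0)),):
    a=np.radians(yaw)
    P=np.array([[x,y,34] for x,y in((-45,-25),(-45,25),(37,25),(37,-25))]);W=np.c_[497+np.cos(a)*P[:,0]-np.sin(a)*P[:,1],-310.5+np.sin(a)*P[:,0]+np.cos(a)*P[:,1],P[:,2]]
    print(proj(c,W))
g=f[:,:,::-1].copy();cv2.polylines(g,[proj(c,W).astype(int)],True,(0,255,0));cv2.imwrite("pics/w1.png",g)
E
```

```text
time_s: 3.22
ee_pos: [494.3, -314.1, 121.5]
ee_rot: [-90.0, -0.0, -63.2]
force: [0.2, 0.3, -0.5]
gripper_width: 73.1
[[357.24 249.83]
 [298.65 250.18]
 [296.07 154.02]
 [359.45 153.64]]
```

View pics/w1.png

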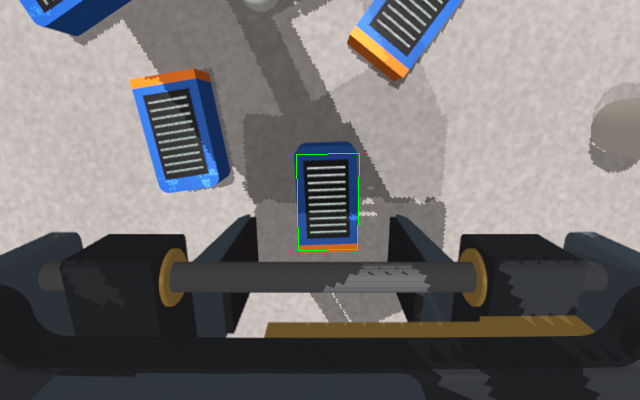

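```bash
python3 - <<'E'
from plan import *
plan(np.array([497,-310.5,9]),Rdown(117.2-180),1)
E
python3 -m handwheel '[[0.8,[0,0,4],[0,-0.4,0]],[0.8,[-1.5,20,0],[0,0,0]],[0.8,[0,22,0],[0,0,0]],[0.8,[0,22,0],[0,0,0]],[0.8,[0,20,0],[0,0,0]],[0.8,[0,14,0],[0,0,0]],[0.8,[0,8,0],[0,0,0]],[0.8,[0,4,0],[0,0,0]],[0.8,[0,0,0],[0,0,0]],[0.8,[0,0,0],[0,0,0]]]' 15
python3 - <<'E'
from plan import *
plan(np.array([497,-310.5,9]),Rdown(117.2-180),1)
E
```

```text
pos [ 494.35 -314.02  121.51] rot [-89.98  -0.05 -63.2 ] delta world [   2.65    3.52 -112.51] tool [ -2.04 112.51   3.92] rv [-0.02 -0.4   0.05] t 3.2667 F [ 0.17 -0.51  0.14] w 72.97968326564488
[-2.0, 112.5, 3.9] [-0.02, -0.4, 0.05]
time_s: 4.1
ee_pos: [498.4, -310.5, 11.6]
ee_rot: [-90.0, -0.1, -62.7]
force: [0.6, -0.2, 0.3]
gripper_width: 73.0
pos [ 498.36 -310.49   11.65] rot [-89.96  -0.07 -62.7 ] delta world [-1.36 -0.01 -2.65] tool [-0.61  2.65 -1.21] rv [-0.04  0.1   0.07] t 4.1 F [ 0.64 -0.2   0.33] w 73.03502747310944
[-0.6, 2.6, -1.2] [-0.04, 0.1, 0.07]
```

Good; close the jaws.

```bash
python3 -m handwheel '[[0.8,[0,2.5,-1],[0,0,0]],[0.8,[0,0,0],[0,0,0]],[0,[0,0,0],[0,0,0]],[0,[0,0,0],[0,0,0]],[0,[0,0,0],[0,0,0]],[0,[0,0,0],[0,0,0]],[0,[0,0,0],[0,0,0]],[0,[0,0,0],[0,0,0]],[0,[0,0,0],[0,0,0]],[0,[0,0,0],[0,0,0]]]' 20
python3 - <<'E'
from plan import *
a=np.radians(102.35)
X=np.array([np.cos(a),np.sin(a)])
O=np.array([502.6,105.34])
u=52
q=O+X*(-160+u*np.cos(.14)); print(q,14+u*np.sin(.14))
plan(np.array([q[0],q[1],90]),Rdown(102.35-180,8.02),12)
E
```

```text
time_s: 4.93
ee_pos: [496.9, -310.6, 8.7]
ee_rot: [-90.0, -0.0, -62.7]
force: [-0.9, 0.1, 2.8]
gripper_width: 50.4
[525.81  -0.66] 21.256241961500297
pos [ 496.89 -310.57    8.67] rot [-90.01  -0.01 -62.69] delta world [ 28.92 309.91  81.33] tool [-262.08  -81.4   167.89] rv [ 1.06 14.94  7.98] t 4.9333 F [-0.91  0.08  2.77] w 50.36246702961389
[-21.8, -6.8, 14.0] [0.09, 1.24, 0.67]
[-22.2, -6.5, 13.5] [0.09, 1.24, 0.67]
[-22.6, -6.2, 13.0] [0.09, 1.24, 0.67]
[-22.9, -5.9, 12.6] [0.09, 1.24, 0.67]
[-23.3, -5.7, 12.1] [0.09, 1.24, 0.67]
[-23.6, -5.4, 11.6] [0.09, 1.24, 0.67]
[-23.9, -5.1, 11.1] [0.09, 1.24, 0.67]
[-24.2, -4.8, 10.5] [0.09, 1.24, 0.67]
[-24.5, -4.5, 10.0] [0.09, 1.24, 0.67]
[-24.7, -4.2, 9.5] [0.09, 1.24, 0.67]
[-25.0, -3.9, 9.0] [0.09, 1.24, 0.67]
[-25.2, -3.6, 8.4] [0.09, 1.24, 0.67]
```

```bash
python3 -m handwheel '[[0,[0,-10,0],[0,0,0]],[0,[0,-22,0],[0,0,0]],[0,[0,-28,0],[0,0,0]],[0,[0,-28,0],[0,0,0]],[0,[0,-10,0],[0,0,0]],[0,[-11,0,7],[0,0,0]],[0,[-22,0,14],[0,1.5,0]],[0,[-22,0,14],[0,1.5,0]],[0,[-22,0,13],[0,1.5,0]],[0,[-22,0,12],[0,1.5,0]]]'
cat > tgt.py <<'E'
from plan import *
a=np.radians(102.35)
def ramp(u,y,h,O=(502.6,105.34),a=a):
    p=U(u,y,h);return np.array([O[0]+np.cos(a)*p[0]-np.sin(a)*p[1],O[1]+np.sin(a)*p[0]+np.cos(a)*p[1],p[2]])
from fit import U
RT=Rdown(102.35-180,8.02)
E
python3 - <<'E'
from tgt import *
plan(ramp(52,0,48.7),RT,9)
E
```

```text
time_s: 5.77
ee_pos: [507.3, -192.8, 104.4]
ee_rot: [-90.2, 0.2, -68.8]
force: [1.1, -0.6, -3.1]
gripper_width: 50.1
pos [ 507.33 -192.76  104.4 ] rot [-90.15   0.18 -68.79] delta world [ 19.93 185.46 -34.92] tool [-165.57   35.23   85.78] rv [0.78 8.84 7.83] t 5.7667 F [ 1.14 -0.63 -3.07] w 50.065499493542475
[-18.4, 3.9, 9.5] [0.09, 0.98, 0.87]
[-18.5, 4.2, 9.2] [0.09, 0.98, 0.87]
[-18.6, 4.5, 8.9] [0.09, 0.98, 0.87]
[-18.7, 4.8, 8.6] [0.09, 0.98, 0.87]
[-18.7, 5.1, 8.2] [0.09, 0.98, 0.87]
[-18.8, 5.4, 7.9] [0.09, 0.98, 0.87]
[-18.8, 5.7, 7.6] [0.09, 0.98, 0.87]
[-18.9, 6.0, 7.2] [0.09, 0.98, 0.87]
[-18.9, 6.3, 6.9] [0.09, 0.98, 0.87]
```

```bash
python3 -m handwheel '[[0,[-18,2,10],[0,1,0.9]],[0,[-19,2,9],[0,1,0.9]],[0,[-19,3,9],[0,1,0.9]],[0,[-19,4,8],[0,1,0.9]],[0,[-19,6,8],[0,1,0.9]],[0,[-19,7,8],[0,1,0.9]],[0,[-19,7,7],[0,1,0.9]],[0,[-19,7,7],[0,1,0.9]],[0,[-14,7,5],[0,1,0.9]],[0,[0,0,0],[0,0,0]]]'
python3 - <<'E'
from tgt import *
plan(ramp(52,0,18.7),RT,1)
f=env.grab_frame("side");cv2.imwrite("pics/s2.png",cv2.resize(f[100:300,200:460,::-1],None,fx=3,fy=3,interpolation=cv2.INTER_CUBIC))
f=env.grab_frame("wrist");cv2.imwrite("pics/w2.png",f[:,:,::-1])
E
```

```text
time_s: 6.6
ee_pos: [524.2, -10.7, 69.1]
ee_rot: [-90.9, 8.2, -77.7]
force: [-0.7, 0.2, -3.5]
gripper_width: 49.9
pos [524.21 -10.67  69.11] rot [-90.91   8.24 -77.71] delta world [  2.16   7.47 -29.34] tool [-2.56 29.95  4.17] rv [ 0.91 -0.05 -0.22] t 6.6 F [-0.68  0.17 -3.46] w 49.929387941988146
[-2.6, 30.0, 4.2] [0.91, -0.05, -0.22]
```

View pics/s2.png

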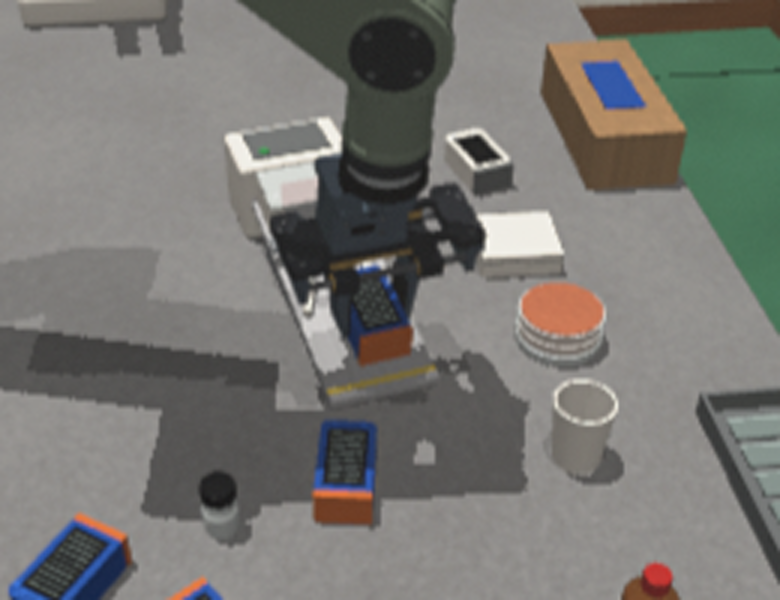

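View pics/w2.png

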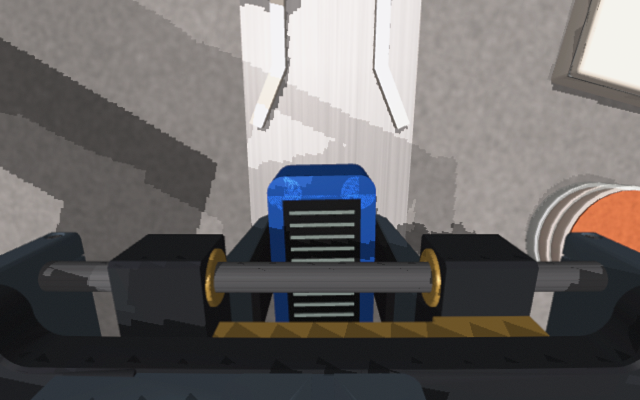

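```bash
python3 - <<'E'
from tgt import *
c=cam("wrist")
P=[ramp(111,y,10) for y in(42.5,-42.5)]+[ramp(145,y,10) for y in(27,-27)]+[ramp(170,y,10) for y in(27,-27)]+[ramp(100,y,0) for y in(55,-55)]
q=proj(c,P);print(q)
g=env.grab_frame("wrist")[0:260,180:480,::-1];g=cv2.resize(g,None,fx=2.2,fy=2.2)
for p in q: cv2.circle(g,tuple(((p-[180,0])*2.2).astype(int)),4,(0,0,255),1)
cv2.imwrite("pics/w3.png",g)
E
```

```text
[[261.96 123.61]
 [396.67 123.78]
 [284.94  66.34]
 [374.12  66.28]
 [283.82  21.27]
 [375.72  21.06]
 [247.   139.84]
 [411.39 140.14]]
```

View pics/w3.png

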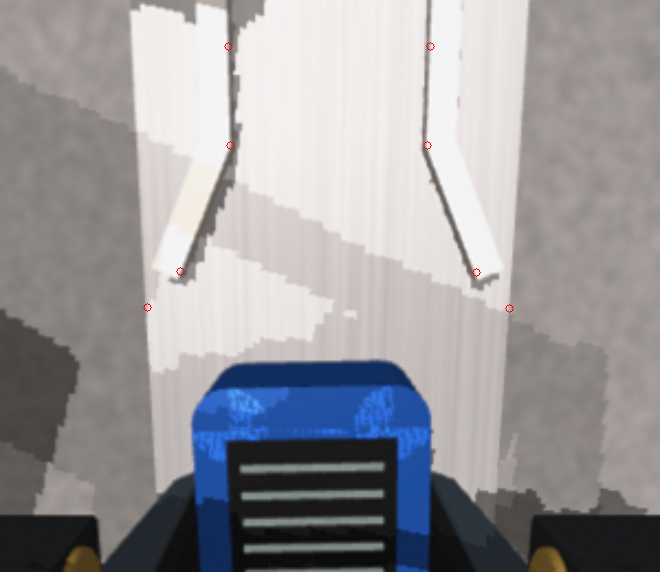

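```bash
python3 -m handwheel '[[0,[-1,5,2],[0.5,0,-0.2]],[0,[-1.5,8,2],[0.4,0,0]],[0,[0,8,0],[0,0,0]],[0,[0,7,0],[0,0,0]],[0,[0,3,0],[0,0,0]],[0,[0,2,0],[0,0,0]],[0,[0,1,0],[0,0,0]],[0,[0,1,0],[0,0,0]],[0,[0,0,0],[0,0,0]],[0,[0,0,0],[0,0,0]]]'
python3 - <<'E'
from tgt import *
plan(ramp(52,0,8.7),RT,1)
E
```

```text
time_s: 7.58
ee_pos: [528.7, -5.6, 37.4]
ee_rot: [-89.7, 7.9, -77.7]
force: [0.0, -0.4, -3.1]
gripper_width: 50.4
pos [528.72  -5.56  37.38] rot [-89.71   7.85 -77.75] delta world [-2.65  3.72 -7.51] tool [-3.13  8.01 -1.84] rv [-0.3  -0.1   0.17] t 7.5833 F [ 0.03 -0.35 -3.15] w 50.37545213679326
[-3.1, 8.0, -1.8] [-0.3, -0.1, 0.17]
```

```bash
python3 -m handwheel '[[0,[-1,2,-1],[0,0,0]],[0,[-1,1,-1],[-0.3,0,0.2]],[0,[-1,1,0],[0,0,0]],[0,[0,1,0],[0,0,0]],[0,[0,0.6,0],[0,0,0]],[0,[0,0.6,0],[0,0,0]],[0,[0,0.3,0],[0,0,0]],[0,[0,0,0],[0,0,0]],[0,[0,0,0],[0,0,0]],[0,[0,0,0],[0,0,0]]]'
python3 - <<'E'
from tgt import *
plan(ramp(52,0,8.7),RT,1)
E
```

```text
time_s: 8.42
ee_pos: [525.8, -2.2, 31.2]
ee_rot: [-90.0, 8.1, -77.8]
force: [0.0, 0.1, -2.5]
gripper_width: 50.2
pos [525.78  -2.15  31.16] rot [-90.03   8.06 -77.75] delta world [ 0.29  0.31 -1.29] tool [-0.06  1.31  0.35] rv [ 0.02 -0.1  -0.04] t 8.4167 F [ 0.01  0.09 -2.49] w 50.15946089440002
[-0.1, 1.3, 0.3] [0.02, -0.1, -0.04]
```

```bash
python3 -m handwheel '[[0,[0,0.4,0],[0,0,0]],[0,[0,0.4,0],[0,0,0]],[0,[0,0.3,0],[0,0,0]],[0,[0,0,0],[0,0,0]],[0,[0,0,0],[0,0,0]],[0,[0,0,0],[0,0,0]],[0,[0,0,0],[0,0,0]],[0,[0,0,0],[0,0,0]],[0,[0,0,0],[0,0,0]],[0,[0,0,0],[0,0,0]]]'
python3 - <<'E'
from tgt import *
plan(ramp(52,0,8.7),RT,1)
E
```

```text
time_s: 9.25
ee_pos: [525.7, -2.0, 30.1]
ee_rot: [-90.0, 8.1, -77.7]
force: [-0.5, -0.2, -2.9]
gripper_width: 50.3
pos [525.73  -1.99  30.06] rot [-90.03   8.06 -77.75] delta world [ 0.34  0.14 -0.19] tool [-0.04  0.2   0.36] rv [ 0.02 -0.1  -0.04] t 9.25 F [-0.46 -0.16 -2.87] w 50.324617467379916
[-0.0, 0.2, 0.4] [0.02, -0.1, -0.04]
```

Not touching yet; creep further.

```bash
python3 -m handwheel '[[0,[0,0.4,0],[0,0,0]],[0,[0,0,0],[0,0,0]],[0,[0,0.4,0],[0,0,0]],[0,[0,0,0],[0,0,0]],[0,[0,0,0],[0,0,0]],[0,[0,0,0],[0,0,0]],[0,[0,0,0],[0,0,0]],[0,[0,0,0],[0,0,0]],[0,[0,0,0],[0,0,0]],[0,[0,0,0],[0,0,0]]]'
python3 -m handwheel '[[0,[0,0.4,0],[0,0,0]],[0,[0,0,0],[0,0,0]],[0,[0,0.4,0],[0,0,0]],[0,[0,0,0],[0,0,0]],[0,[0,0,0],[0,0,0]],[0,[0,0,0],[0,0,0]],[0,[0,0,0],[0,0,0]],[0,[0,0,0],[0,0,0]],[0,[0,0,0],[0,0,0]],[0,[0,0,0],[0,0,0]]]'
```

```text
time_s: 10.08
ee_pos: [525.8, -1.9, 29.8]
ee_rot: [-90.0, 8.1, -77.7]
force: [-2.5, -0.5, 5.8]
gripper_width: 50.1
time_s: 10.92
ee_pos: [525.8, -2.0, 29.7]
ee_rot: [-90.0, 8.0, -77.7]
force: [-3.0, -1.4, 10.5]
gripper_width: 49.9
```

```bash
python3 -m handwheel '[[0,[0,-0.6,0],[0,0,0]],[0,[0,0,0],[0,0,0]],[0.58,[0,0,0],[0,0,0]],[0.6,[0,0,0],[0,0,0]],[0.65,[0,0,0],[0,0,0]],[0.7,[0,0,0],[0,0,0]],[0.75,[0,0,0],[0,0,0]],[0.75,[0,0,0],[0,0,0]],[0.75,[0,0,0],[0,0,0]],[0.75,[0,0,0],[0,0,0]]]'
python3 - <<'E'
from tgt import *
f=env.grab_frame("side");cv2.imwrite("pics/s3.png",cv2.resize(f[130:250,240:400,::-1],None,fx=5,fy=5,interpolation=cv2.INTER_CUBIC))
plan(ramp(52,0,70),RT,1)
E
```

```text
time_s: 11.75
ee_pos: [525.7, -1.9, 29.0]
ee_rot: [-90.0, 8.1, -77.8]
force: [-0.4, -0.3, -0.0]
gripper_width: 68.3
pos [525.66  -1.84  29.  ] rot [-90.04   8.06 -77.75] delta world [ 2.23 -8.36 61.57] tool [ -0.08 -62.17   0.36] rv [ 0.03 -0.1  -0.04] t 11.8 F [-0.12  0.7   0.53] w 68.5013144319124
[-0.1, -62.2, 0.4] [0.03, -0.1, -0.04]
```

View pics/s3.png

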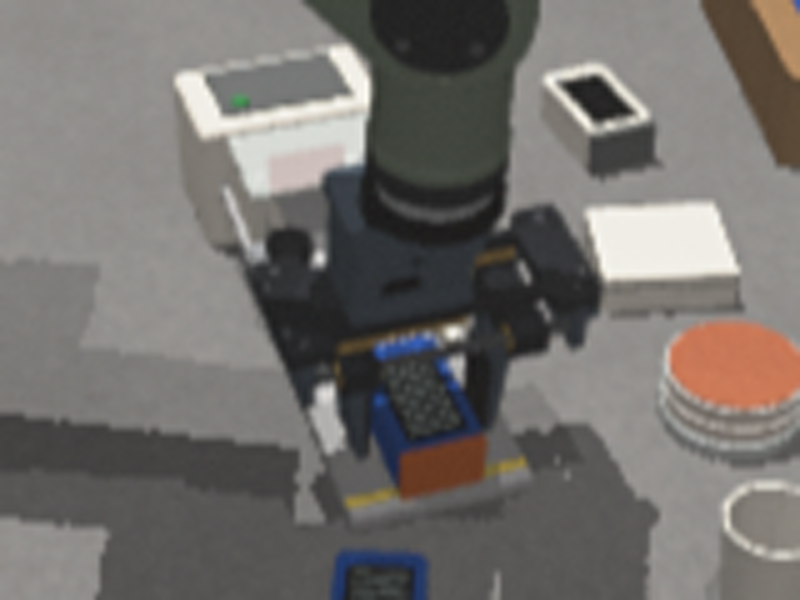

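```bash
python3 -m handwheel '[[0.75,[0,-4,0],[0,0,0]],[0.75,[0,-14,0],[0,0,0]],[0.75,[0,-22,0],[0,0,0]],[0.75,[0,-22,0],[0,0,0]],[0.5,[14,0,0],[0,0,0]],[0,[25,0,0],[0,0,0]],[0,[25,0,0],[0,0,0]],[0,[10,0,0],[0,0,0]],[0,[0,0,0],[0,0,0]],[0,[0,0,0],[0,0,0]]]'
python3 - <<'E'
from tgt import *
st=env.state();f=env.grab_frame("wrist");c=cam("wrist",st)
q=proj(c,[ramp(7,25,34),ramp(7,-25,34),ramp(89,25,34),ramp(89,-25,34)]);print(q)
g=f[:,:,::-1].copy()
for p in q: cv2.circle(g,tuple(p.astype(int)),4,(0,0,255),1)
cv2.imwrite("pics/w4.png",g)
plan(ramp(-20,0,10),RT,1)
E
```

```text
time_s: 12.63
ee_pos: [542.7, -82.0, 79.6]
ee_rot: [-90.1, 8.1, -77.8]
force: [0.1, -0.1, -0.0]
gripper_width: 31.2
[[285.61 179.68]
 [363.36 179.53]
 [281.43  41.58]
 [367.32  41.38]]
pos [542.56 -81.39  79.76] rot [-90.1    8.13 -77.78] delta world [ -1.2    9.72 -58.65] tool [-1.37 59.44  0.98] rv [ 0.08 -0.13 -0.11] t 12.6833 F [ 0.36 -0.35 -0.15] w 27.26535887621407
[-1.4, 59.4, 1.0] [0.08, -0.13, -0.11]
```

View pics/w4.png

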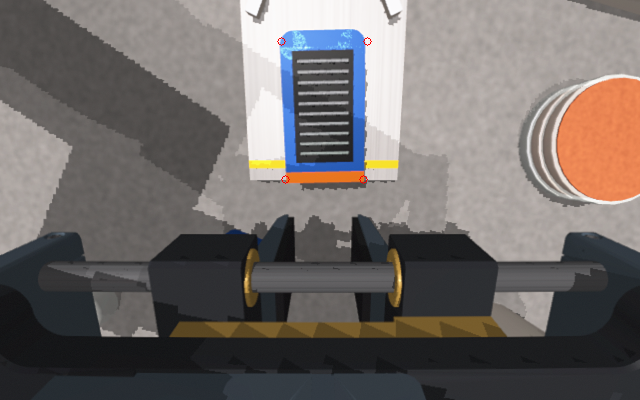

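```bash
python3 -m handwheel '[[0,[-1,8,1],[0,0,0]],[0,[0,14,0],[0,0,0]],[0,[0,14,0],[0,0,0]],[0,[0,12,0],[0,0,0]],[0,[0,7,0],[0,0,0]],[0,[0,3,0],[0,0,0]],[0,[0,1,0],[0,0,0]],[0,[0,0,0],[0,0,0]],[0,[0,0,0],[0,0,0]],[0,[0,0,0],[0,0,0]]]' 10
cat > u.py <<'E'
from tgt import *
st=env.state();Rm=R.from_euler('xyz',st['ee_rot'],degrees=True)
d=np.array(st['ee_pos'])-ramp(0,0,0);X=ramp(1,0,0)-ramp(0,0,0);Y=ramp(0,1,0)-ramp(0,0,0);Z=ramp(0,0,1)-ramp(0,0,0)
F=np.array(st['force'])
rv=(Rm.inv()*R.from_matrix(RT)).as_rotvec(degrees=True)
fr=[]
print("t %.2f u %.2f y %.2f h %.2f | Fu %.2f Fy %.2f Fh %.2f"%(st['time_s'],d@X,d@Y,d@Z,F@X,F@Y,F@Z),"rv",rv,"q",np.array(st['qpos']),'w',st['gripper_width'])
E
python3 u.py
```

```text
time_s: 13.52
ee_pos: [542.6, -72.8, 22.4]
ee_rot: [-90.0, 8.0, -77.7]
force: [-0.2, -0.3, -0.1]
gripper_width: 0.4
t 13.52 u -21.19 y -0.93 h 11.45 | Fu -0.26 Fy 0.30 Fh -0.02 rv [-0.05 -0.09 -0.01] q [-13.29  28.33 105.39   9.47  50.11 -31.87] w 0.3883240721991785
```

```bash
python3 -m handwheel '[[0,[-3,1,-1],[0,0,0]],[0,[-4,0,0],[0,0,0]],[0,[-3,0,0],[0,0,0]],[0,[-4,0,0],[0,0,0]],[0,[-6,0,0],[0,0,0]],[0,[-7,0,0],[0,0,0]],[0,[-8,0,0],[0,0,0]],[0,[-8,0,0],[0,0,0]],[0,[-8,0,0],[0,0,0]],[0,[-6,0,0],[0,0,0]]]'
python3 u.py
python3 - <<'E'
from h import *
f=env.grab_frame("wrist");cv2.imwrite("pics/w5.png",f[:,:,::-1])
E
```

```text
time_s: 14.35
ee_pos: [528.9, -16.6, 29.1]
ee_rot: [-90.0, 8.1, -77.7]
force: [0.5, -3.6, 0.4]
gripper_width: 0.8
t 14.35 u 36.99 y 0.36 h 9.99 | Fu -3.56 Fy 0.27 Fh 0.91 rv [ 0.01 -0.06 -0.03] q [ -7.83  26.28 108.08  10.04  48.89 -26.95] w 0.8218144102513285
```

View pics/w5.png

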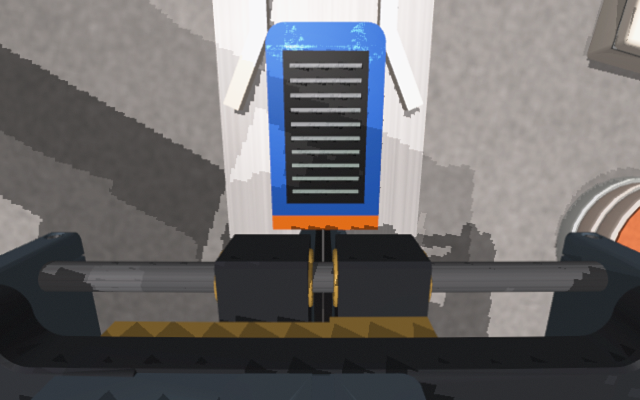

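```bash
python3 -m handwheel '[[0,[-4,0,0],[0,0,0]],[0,[-4,0,0],[0,0,0]],[0,[-4,0,0],[0,0,0]],[0,[-4,0,0],[0,0,0]],[0,[-4,0,0],[0,0,0]],[0,[-4,0,0],[0,0,0]],[0,[-4,0,0],[0,0,0]],[0,[-4,0,0],[0,0,0]],[0,[-3,0,0],[0,0,0]],[0,[0,0,0],[0,0,0]]]'
python3 u.py
python3 - <<'E'
from h import *
f=env.grab_frame("wrist");cv2.imwrite("pics/w6.png",f[:,:,::-1])
E
```

```text
time_s: 15.23
ee_pos: [521.5, 17.1, 33.8]
ee_rot: [-90.1, 8.1, -77.7]
force: [0.5, -1.0, 0.4]
gripper_width: 0.3
t 15.23 u 71.87 y 0.44 h 9.86 | Fu -1.06 Fy -0.26 Fh 0.52 rv [ 0.04 -0.09 -0.09] q [ -4.37  25.21 109.17  10.38  48.48 -23.71] w 0.2855782117836146
```

View pics/w6.png

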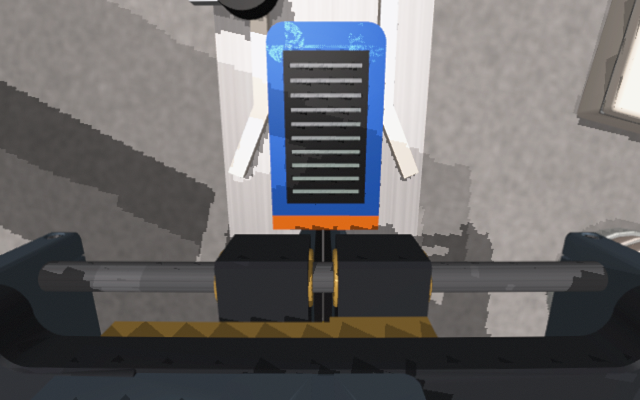

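```bash
python3 -m handwheel '[[0,[-3,0,0],[0,0,0]],[0,[-4,0,0],[0,0,0]],[0,[-4,0,0],[0,0,0]],[0,[-4,0,0],[0,0,0]],[0,[-4,0,0],[0,0,0]],[0,[-4,0,0],[0,0,0]],[0,[-5,0,0],[0,0,0]],[0,[-5,0,0],[0,0,0]],[0,[-5,0,0],[0,0,0]],[0,[-5,0,0],[0,0,0]]]'
python3 u.py
python3 -m handwheel '[[0,[-4,0,0],[0,0,0]],[0,[-4,0,0],[0,0,0]],[0,[-4,0,0],[0,0,0]],[0,[-3,0,0],[0,0,0]],[0,[-2,0,0],[0,0,0]],[0,[-2,0,0],[0,0,0]],[0,[-2,0,0],[0,0,0]],[0,[-2,0,0],[0,0,0]],[0,[-2,0,0],[0,0,0]],[0,[-2,0,0],[0,0,0]]]'
python3 u.py
python3 - <<'E'
from h import *
f=env.grab_frame("wrist");cv2.imwrite("pics/w7.png",f[:,:,::-1])
f=env.grab_frame("top");cv2.imwrite("pics/t7.png",cv2.resize(f[155:245,175:345,::-1],None,fx=4.7,fy=4.7,interpolation=cv2.INTER_CUBIC))
E
python3 u.py
```

```text
time_s: 16.12
ee_pos: [513.6, 56.3, 39.7]
ee_rot: [-89.9, 7.8, -77.7]
force: [2.6, -9.4, -1.6]
gripper_width: 0.6
t 16.12 u 112.27 y -0.27 h 10.10 | Fu -9.88 Fy -0.48 Fh -0.23 rv [-0.06 -0.02  0.19] q [  0.01  24.07 110.07  10.35  47.96 -19.4 ] w 0.6464547426504763
time_s: 16.95
ee_pos: [508.2, 82.6, 43.5]
ee_rot: [-89.9, 7.9, -77.7]
force: [2.6, -8.6, -1.2]
gripper_width: 0.5
t 16.95 u 139.38 y -0.56 h 10.12 | Fu -9.01 Fy -0.73 Fh 0.02 rv [-0.09 -0.02  0.16] q [  2.89  23.46 110.42  10.5   47.82 -16.61] w 0.5482253242246613
t 17.05 u 139.80 y -0.57 h 10.12 | Fu -7.76 Fy -1.31 Fh 0.76 rv [-0.09 -0.02  0.13] q [  2.92  23.46 110.42  10.55  47.83 -16.62] w 0.7436263660055005
```

View pics/w7.png

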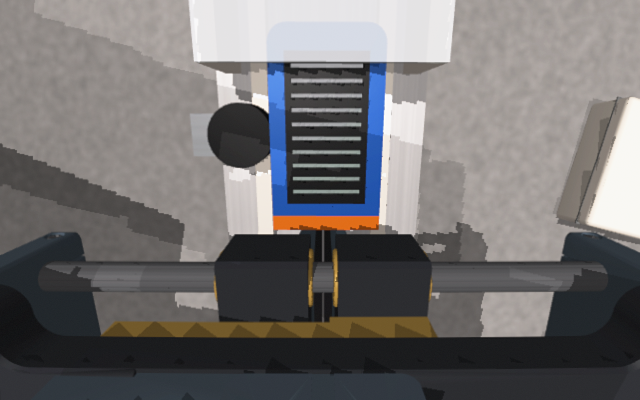

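View pics/t7.png

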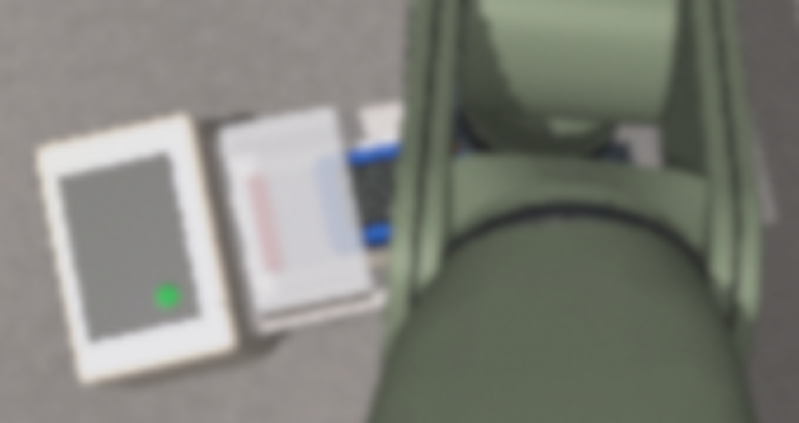

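```bash
python3 - <<'E'
from tgt import *
c=cam("top")
for u in(262,266,270,274,278):
    q=proj(c,[ramp(u,25,27),ramp(u,-25,27)]);print(u,((q+.5-[175,155])*4.7-.5))
q=proj(c,[ramp(245.8,25,34),ramp(245.8,-25,34)]);print(((q+.5-[175,155])*4.7-.5))
f=env.grab_frame("top");cv2.imwrite("pics/t8.png",cv2.resize(f[175:220,215:265,::-1],None,fx=14,fy=13,interpolation=cv2.INTER_CUBIC))
E
```

```text
262 [[304.01 259.91]
 [285.   169.58]]
266 [[296.5  261.5 ]
 [277.53 171.09]]
270 [[288.98 263.08]
 [270.04 172.6 ]]
274 [[281.44 264.67]
 [262.55 174.11]]
278 [[273.9  266.26]
 [255.04 175.63]]
[[333.83 251.69]
 [314.56 161.07]]
```

View pics/t8.png

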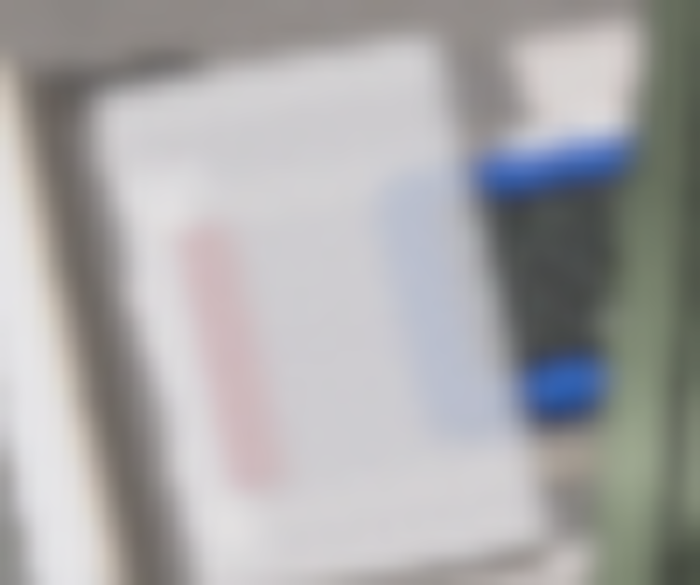

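```bash
python3 -m handwheel '[[0,[-2,0,0],[0,0,0]],[0,[-2,0,0],[0,0,0]],[0,[-2,0,0],[0,0,0]],[0,[-2,0,0],[0,0,0]],[0,[-2,0,0],[0,0,0]],[0,[-2,0,0],[0,0,0]],[0,[-1,0,0],[0,0,0]],[0,[-1,0,0],[0,0,0]],[0,[-1,0,0],[0,0,0]],[0,[-0.5,0,0],[0,0,0]]]'
python3 u.py
python3 -m handwheel '[[0,[-0.3,0,0],[0,0,0]],[0,[-0.3,0,0],[0,0,0]],[0,[-0.3,0,0],[0,0,0]],[0,[-0.3,0,0],[0,0,0]],[0,[-0.3,0,0],[0,0,0]],[0,[-0.3,0,0],[0,0,0]],[0,[-0.3,0,0],[0,0,0]],[0,[-0.3,0,0],[0,0,0]],[0,[-0.3,0,0],[0,0,0]],[0,[-0.3,0,0],[0,0,0]]]'
python3 u.py
```

```text
time_s: 17.93
ee_pos: [504.9, 97.7, 45.6]
ee_rot: [-89.9, 7.9, -77.7]
force: [2.8, -9.6, -1.8]
gripper_width: 0.5
t 17.93 u 155.01 y -0.60 h 10.09 | Fu -10.14 Fy -0.69 Fh -0.42 rv [-0.09 -0.01  0.15] q [  4.58  23.15 110.54  10.57  47.77 -14.97] w 0.5333293561333431
time_s: 18.77
ee_pos: [504.3, 100.6, 46.0]
ee_rot: [-89.9, 7.9, -77.7]
force: [3.2, -9.4, -2.0]
gripper_width: 0.5
t 18.77 u 157.93 y -0.63 h 10.11 | Fu -10.00 Fy -1.15 Fh -0.58 rv [-0.09 -0.02  0.15] q [  4.9   23.1  110.56  10.58  47.77 -14.65] w 0.5487959778433603
```

```bash
python3 -m handwheel '[[0,[-0.1,0,0],[0,0,0]],[0,[-0.1,0,0],[0,0,0]],[0,[-0.1,0,0],[0,0,0]],[0,[-0.1,0,0],[0,0,0]],[0,[-0.1,0,0],[0,0,0]],[0,[-0.1,0,0],[0,0,0]],[0,[-0.1,0,0],[0,0,0]],[0,[-0.1,0,0],[0,0,0]],[0,[-0.1,0,0],[0,0,0]],[0,[0,0,0],[0,0,0]]]'
python3 u.py
python3 -m handwheel '[[0,[-0.1,0,0],[0,0,0]],[0,[-0.1,0,0],[0,0,0]],[0,[-0.1,0,0],[0,0,0]],[0,[-0.1,0,0],[0,0,0]],[0,[-0.1,0,0],[0,0,0]],[0,[-0.1,0,0],[0,0,0]],[0,[-0.1,0,0],[0,0,0]],[0,[-0.1,0,0],[0,0,0]],[0,[-0.1,0,0],[0,0,0]],[0,[0,0,0],[0,0,0]]]'
python3 u.py
```

```text
time_s: 19.6
ee_pos: [504.1, 101.4, 46.2]
ee_rot: [-89.9, 7.9, -77.7]
force: [3.0, -8.5, -1.0]
gripper_width: 0.7
t 19.60 u 158.83 y -0.59 h 10.11 | Fu -9.03 Fy -1.15 Fh 0.24 rv [-0.09 -0.02  0.15] q [  5.    23.08 110.56  10.58  47.77 -14.55] w 0.7110904895008401
time_s: 20.43
ee_pos: [503.9, 102.3, 46.3]
ee_rot: [-89.9, 7.9, -77.7]
force: [4.7, -8.8, -1.3]
gripper_width: 0.6
t 20.43 u 159.69 y -0.63 h 10.12 | Fu -9.66 Fy -2.72 Fh 0.04 rv [-0.09 -0.02  0.15] q [  5.09  23.07 110.57  10.58  47.77 -14.45] w 0.6161729676459679
```

```bash
python3 -m handwheel '[[0,[-0.1,0,0],[0,0,0]],[0,[-0.1,0,0],[0,0,0]],[0,[-0.1,0,0],[0,0,0]],[0,[-0.1,0,0],[0,0,0]],[0,[-0.1,0,0],[0,0,0]],[0,[-0.1,0,0],[0,0,0]],[0,[-0.1,0,0],[0,0,0]],[0,[-0.1,0,0],[0,0,0]],[0,[-0.1,0,0],[0,0,0]],[0,[-0.1,0,0],[0,0,0]]]'
python3 u.py
```

```text
time_s: 21.27
ee_pos: [503.7, 103.2, 46.4]
ee_rot: [-89.9, 7.9, -77.7]
force: [2.5, -9.1, -1.2]
gripper_width: 0.4
t 21.27 u 160.65 y -0.61 h 10.09 | Fu -9.48 Fy -0.50 Fh 0.17 rv [-0.09 -0.02  0.15] q [  5.2   23.05 110.57  10.58  47.77 -14.34] w 0.3708171440439748
```

```bash
python3 -m handwheel '[[0,[-0.1,0,0],[0,0,0]],[0,[-0.1,0,0],[0,0,0]],[0,[-0.1,0,0],[0,0,0]],[0,[-0.1,0,0],[0,0,0]],[0,[0,0,0],[0,0,0]],[0,[0,0,0],[0,0,0]],[0,[0,0,0],[0,0,0]],[0,[0,0,0],[0,0,0]],[0,[0,0,0],[0,0,0]],[0,[0,0,0],[0,0,0]]]'
python3 u.py
```

```text
time_s: 22.1
ee_pos: [503.6, 103.6, 46.5]
ee_rot: [-89.9, 7.9, -77.7]
force: [2.6, -8.4, -1.7]
gripper_width: 0.5
t 22.10 u 161.08 y -0.63 h 10.11 | Fu -8.94 Fy -0.79 Fh -0.51 rv [-0.09 -0.02  0.15] q [  5.24  23.04 110.57  10.59  47.76 -14.3 ] w 0.46985315087767054
```

```bash
python3 -m handwheel '[[0,[-0.1,0,0],[0,0,0]],[0,[-0.1,0,0],[0,0,0]],[0,[-0.1,0,0],[0,0,0]],[0,[-0.1,0,0],[0,0,0]],[0,[-0.1,0,0],[0,0,0]],[0,[-0.1,0,0],[0,0,0]],[0,[-0.1,0,0],[0,0,0]],[0,[-0.1,0,0],[0,0,0]],[0,[-0.1,0,0],[0,0,0]],[0,[-0.1,0,0],[0,0,0]]]'
python3 u.py
```

```text
time_s: 22.93
ee_pos: [503.4, 104.6, 46.6]
ee_rot: [-89.9, 7.9, -77.7]
force: [4.0, -9.1, -2.1]
gripper_width: 0.5
t 22.93 u 162.08 y -0.61 h 10.09 | Fu -9.92 Fy -2.01 Fh -0.75 rv [-0.09 -0.02  0.15] q [  5.35  23.02 110.58  10.59  47.76 -14.19] w 0.45718596487481106
```

```bash
python3 -m handwheel '[[0,[-0.1,0,0],[0,0,0]],[0,[-0.1,0,0],[0,0,0]],[0,[-0.1,0,0],[0,0,0]],[0,[-0.1,0,0],[0,0,0]],[0,[-0.1,0,0],[0,0,0]],[0,[-0.1,0,0],[0,0,0]],[0,[0,0,0],[0,0,0]],[0,[0,0,0],[0,0,0]],[0,[0,0,0],[0,0,0]],[0,[0,0,0],[0,0,0]]]'
python3 u.py
```

```text
time_s: 23.77
ee_pos: [503.3, 105.2, 46.7]
ee_rot: [-89.9, 7.9, -77.7]
force: [3.6, -8.7, -1.6]
gripper_width: 0.3
t 23.77 u 162.67 y -0.62 h 10.08 | Fu -9.40 Fy -1.62 Fh -0.26 rv [-0.09 -0.02  0.15] q [  5.42  23.01 110.58  10.59  47.76 -14.13] w 0.2863487117732293
```

Front at about 268.7, drag ≈ 9.5 N, no stop yet.

```bash
python3 -m handwheel '[[0,[-0.1,0,0],[0,0,0]],[0,[-0.1,0,0],[0,0,0]],[0,[-0.1,0,0],[0,0,0]],[0,[-0.1,0,0],[0,0,0]],[0,[-0.1,0,0],[0,0,0]],[0,[-0.1,0,0],[0,0,0]],[0,[-0.1,0,0],[0,0,0]],[0,[-0.1,0,0],[0,0,0]],[0,[0,0,0],[0,0,0]],[0,[0,0,0],[0,0,0]]]'
python3 u.py
```

```text
time_s: 24.6
ee_pos: [503.1, 106.0, 46.8]
ee_rot: [-89.9, 7.9, -77.7]
force: [2.8, -8.9, -1.7]
gripper_width: 0.0
t 24.60 u 163.50 y -0.62 h 10.08 | Fu -9.39 Fy -0.81 Fh -0.43 rv [-0.09 -0.02  0.15] q [  5.51  23.   110.59  10.59  47.76 -14.04] w 0.028346668286055893
```

```bash
python3 -m handwheel '[[0,[-0.1,0,0],[0,0,0]],[0,[-0.1,0,0],[0,0,0]],[0,[-0.1,0,0],[0,0,0]],[0,[-0.1,0,0],[0,0,0]],[0,[-0.1,0,0],[0,0,0]],[0,[-0.1,0,0],[0,0,0]],[0,[-0.1,0,0],[0,0,0]],[0,[0,0,0],[0,0,0]],[0,[0,0,0],[0,0,0]],[0,[0,0,0],[0,0,0]]]'
python3 u.py
```

```text
time_s: 25.43
ee_pos: [503.0, 106.6, 46.9]
ee_rot: [-89.9, 7.9, -77.7]
force: [3.1, -7.9, -1.3]
gripper_width: 0.3
t 25.43 u 164.19 y -0.63 h 10.12 | Fu -8.50 Fy -1.38 Fh -0.10 rv [-0.09 -0.02  0.15] q [  5.58  22.99 110.59  10.59  47.76 -13.96] w 0.3185417960086457
```

```bash
python3 -m handwheel '[[0,[-0.1,0,0],[0,0,0]],[0,[-0.1,0,0],[0,0,0]],[0,[-0.1,0,0],[0,0,0]],[0,[-0.1,0,0],[0,0,0]],[0,[-0.1,0,0],[0,0,0]],[0,[-0.1,0,0],[0,0,0]],[0,[-0.1,0,0],[0,0,0]],[0,[0,0,0],[0,0,0]],[0,[0,0,0],[0,0,0]],[0,[0,0,0],[0,0,0]]]'
python3 u.py
```

```text
time_s: 26.27
ee_pos: [502.8, 107.3, 47.0]
ee_rot: [-89.9, 7.9, -77.7]
force: [3.6, -8.3, -1.8]
gripper_width: 0.7
t 26.27 u 164.88 y -0.64 h 10.09 | Fu -9.01 Fy -1.78 Fh -0.58 rv [-0.09 -0.02  0.15] q [  5.66  22.98 110.59  10.6   47.76 -13.89] w 0.7089552243134594
```

```bash
python3 -m handwheel '[[0,[-0.1,0,0],[0,0,0]],[0,[-0.1,0,0],[0,0,0]],[0,[-0.1,0,0],[0,0,0]],[0,[-0.1,0,0],[0,0,0]],[0,[-0.1,0,0],[0,0,0]],[0,[-0.1,0,0],[0,0,0]],[0,[-0.1,0,0],[0,0,0]],[0,[0,0,0],[0,0,0]],[0,[0,0,0],[0,0,0]],[0,[0,0,0],[0,0,0]]]'
python3 u.py
```

```text
time_s: 27.1
ee_pos: [502.7, 108.0, 47.1]
ee_rot: [-89.9, 7.9, -77.7]
force: [2.9, -7.7, -1.3]
gripper_width: 0.1
t 27.10 u 165.59 y -0.63 h 10.08 | Fu -8.28 Fy -1.19 Fh -0.16 rv [-0.09 -0.02  0.15] q [  5.73  22.96 110.59  10.6   47.76 -13.81] w 0.14491322801122972
```

Front about 271.6. Continue.

```bash
python3 -m handwheel '[[0,[-0.1,0,0],[0,0,0]],[0,[-0.1,0,0],[0,0,0]],[0,[-0.1,0,0],[0,0,0]],[0,[-0.1,0,0],[0,0,0]],[0,[-0.1,0,0],[0,0,0]],[0,[-0.1,0,0],[0,0,0]],[0,[-0.1,0,0],[0,0,0]],[0,[0,0,0],[0,0,0]],[0,[0,0,0],[0,0,0]],[0,[0,0,0],[0,0,0]]]'
python3 u.py
```

```text
time_s: 27.93
ee_pos: [502.6, 108.2, 47.2]
ee_rot: [-89.9, 7.8, -77.6]
force: [3.3, -10.6, -2.1]
gripper_width: 0.2
t 27.93 u 165.86 y -0.65 h 10.13 | Fu -11.26 Fy -0.92 Fh -0.56 rv [-0.09  0.    0.2 ] q [  5.79  22.95 110.59  10.54  47.75 -13.74] w 0.23854781680756132
```

```bash
python3 -m handwheel '[[0,[-0.1,0,0],[0,0,0]],[0,[-0.1,0,0],[0,0,0]],[0,[-0.1,0,0],[0,0,0]],[0,[-0.1,0,0],[0,0,0]],[0,[-0.1,0,0],[0,0,0]],[0,[-0.1,0,0],[0,0,0]],[0,[0,0,0],[0,0,0]],[0,[0,0,0],[0,0,0]],[0,[0,0,0],[0,0,0]],[0,[0,0,0],[0,0,0]]]'
python3 u.py
```

```text
time_s: 28.77
ee_pos: [502.6, 108.3, 47.2]
ee_rot: [-89.9, 7.8, -77.6]
force: [3.8, -12.6, -2.5]
gripper_width: 0.3
t 28.77 u 165.88 y -0.65 h 10.13 | Fu -13.33 Fy -1.04 Fh -0.61 rv [-0.1   0.03  0.26] q [  5.83  22.94 110.6   10.47  47.73 -13.67] w 0.32865514267910984
```

```bash
python3 -m handwheel '[[0,[-0.1,0,0],[0,0,0]],[0,[-0.1,0,0],[0,0,0]],[0,[-0.1,0,0],[0,0,0]],[0,[-0.1,0,0],[0,0,0]],[0,[-0.1,0,0],[0,0,0]],[0,[-0.1,0,0],[0,0,0]],[0,[-0.1,0,0],[0,0,0]],[0,[0,0,0],[0,0,0]],[0,[0,0,0],[0,0,0]],[0,[0,0,0],[0,0,0]]]'
python3 u.py
```

```text
time_s: 29.6
ee_pos: [502.6, 108.2, 47.2]
ee_rot: [-89.9, 7.7, -77.6]
force: [4.6, -14.7, -2.1]
gripper_width: 0.1
t 29.60 u 165.88 y -0.63 h 10.15 | Fu -15.51 Fy -1.31 Fh 0.07 rv [-0.1   0.05  0.33] q [  5.88  22.93 110.6   10.38  47.71 -13.6 ] w 0.1494662410772484
```

```bash
python3 -m handwheel '[[0,[-0.2,0,0],[0,0,0]],[0,[-0.2,0,0],[0,0,0]],[0,[-0.2,0,0],[0,0,0]],[0,[-0.2,0,0],[0,0,0]],[0,[-0.2,0,0],[0,0,0]],[0,[0,0,0],[0,0,0]],[0,[0,0,0],[0,0,0]],[0,[0,0,0],[0,0,0]],[0,[0,0,0],[0,0,0]],[0,[0,0,0],[0,0,0]]]'
python3 u.py
python3 - <<'E'
from h import *
f=env.grab_frame("wrist");cv2.imwrite("pics/w8.png",f[:,:,::-1])
f=env.grab_frame("top");cv2.imwrite("pics/t9.png",cv2.resize(f[175:220,215:265,::-1],None,fx=14,fy=13,interpolation=cv2.INTER_CUBIC))
E
python3 u.py
```

```text
time_s: 30.43
ee_pos: [502.6, 108.3, 47.2]
ee_rot: [-89.9, 7.6, -77.6]
force: [4.7, -18.3, -2.7]
gripper_width: 0.4
t 30.43 u 165.94 y -0.67 h 10.19 | Fu -19.12 Fy -0.69 Fh -0.02 rv [-0.11  0.1   0.42] q [  5.94  22.92 110.6   10.25  47.69 -13.49] w 0.40115120542076427
t 30.53 u 165.91 y -0.68 h 10.19 | Fu -19.78 Fy -0.43 Fh 0.74 rv [-0.11  0.09  0.42] q [  5.94  22.92 110.6   10.25  47.69 -13.49] w 0.3525054616609125
```

View pics/t9.png

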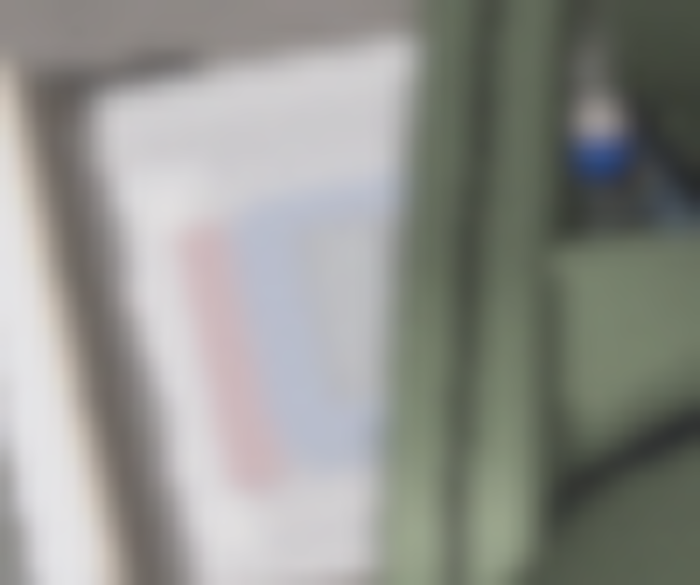

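View pics/w8.png

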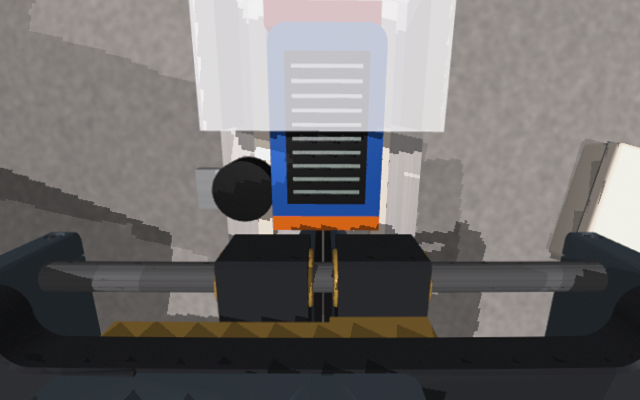

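```bash
python3 -m handwheel '[[0,[0,0,0],[0,0,0]],[0,[1,0,0],[0,0,0]],[0,[2,0,0],[0,0,0]],[0,[3,0,0],[0,0,0]],[0,[6,0,0],[0,0,0]],[0,[12,0,0],[0,0,0]],[0,[16,0,0],[0,0,0]],[0,[16,0,0],[0,0,0]],[0,[10,0,0],[0,0,0]],[0,[0,0,0],[0,0,0]]]'
python3 u.py
python3 -m handwheel '[[0,[10,-10,0],[0,0,0]],[0,[15,-15,0],[0,0,0]],[0,[15,-20,0],[0,0,0]],[0,[15,-20,0],[0,0,0]],[0,[15,-20,0],[0,0,0]],[0,[10,-10,0],[0,0,0]],[0,[0,0,0],[0,0,0]],[0,[0,0,0],[0,0,0]],[0,[0,0,0],[0,0,0]],[0,[0,0,0],[0,0,0]]]'
python3 u.py
python3 - <<'E'
from h import *
f=env.grab_frame("wrist");cv2.imwrite("pics/w9.png",f[:,:,::-1])
f=env.grab_frame("top");cv2.imwrite("pics/t10.png",cv2.resize(f[155:245,175:345,::-1],None,fx=4.7,fy=4.7,interpolation=cv2.INTER_CUBIC))
E
```

```text
time_s: 31.37
ee_pos: [514.9, 46.7, 37.9]
ee_rot: [-90.1, 8.1, -77.9]
force: [0.1, -0.1, 0.4]
gripper_width: 0.5
t 31.37 u 102.48 y 0.48 h 9.73 | Fu -0.03 Fy -0.08 Fh 0.40 rv [ 0.04 -0.23 -0.04] q [ -1.17  24.36 109.91  10.53  48.15 -20.5 ] w 0.5190342663954797
time_s: 32.2
ee_pos: [533.4, -40.9, 120.1]
ee_rot: [-90.2, 8.1, -77.7]
force: [-0.2, -0.0, 0.3]
gripper_width: 0.8
t 32.20 u 25.26 y 1.24 h 103.61 | Fu 0.08 Fy 0.24 Fh 0.26 rv [ 0.17 -0.07 -0.12] q [-10.29  20.8  101.     8.46  61.78 -26.82] w 0.7520114011139545
```

View pics/w9.png

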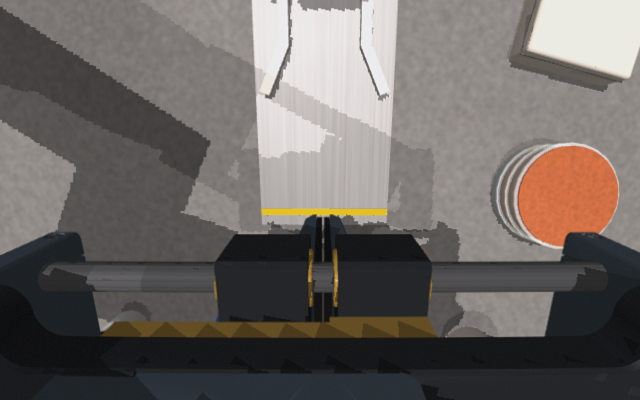

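View pics/t10.png

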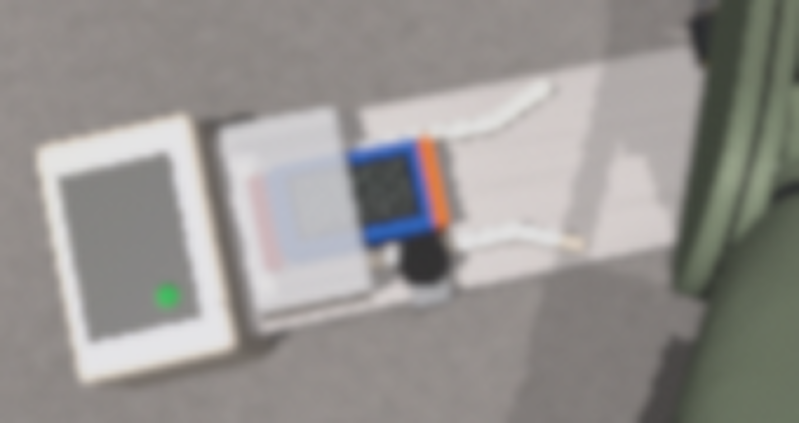

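```bash
python3 - <<'E'
from tgt import *
c=cam("top")
for u in(178,180,182,184):
    q=proj(c,[ramp(u,25,34),ramp(u,-25,34)]);print(u,((q+.5-[175,155])*4.7-.5))
f=env.grab_frame("top");cv2.imwrite("pics/t11.png",cv2.resize(f[175:220,220:280,::-1],None,fx=13,fy=13,interpolation=cv2.INTER_CUBIC))
q=proj(c,[ramp(181.9,25,34),ramp(181.9,-25,34),ramp(271.9,25,27),ramp(271.9,-25,27)]);print((q+.5-[220,175])*13)
f=env.grab_frame("side");cv2.imwrite("pics/s11.png",cv2.resize(f[130:240,265:355,::-1],None,fx=5,fy=5,interpolation=cv2.INTER_CUBIC))
E
```

```text
178 [[459.54 225.2 ]
 [439.73 135.82]]
180 [[455.88 225.97]
 [436.08 136.55]]
182 [[452.21 226.74]
 [432.43 137.29]]
184 [[448.54 227.52]
 [428.77 138.03]]
[[667.68 368.43]
 [612.96 121.02]
 [205.79 471.15]
 [153.46 220.78]]
```

View pics/t11.png

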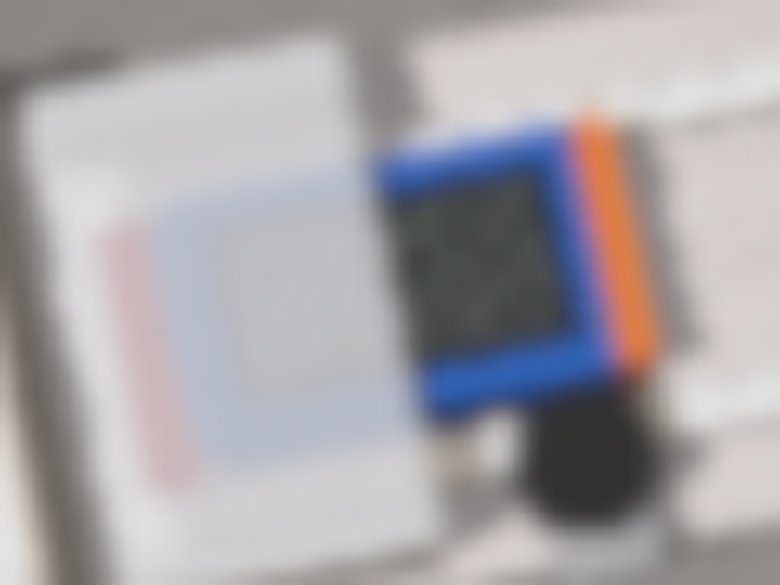

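View pics/s11.png

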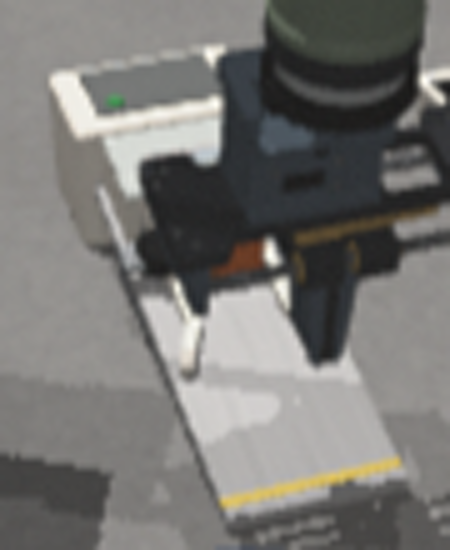

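```bash
python3 -c "
from workcell import env
print(env.state()['time_s'],env.job_done())"
```

```text
the job is handed in; nothing more can be done
32.4 None
```

The blue cassette is seated against the red top stop with the gripper clear, and I handed the job in at 32.4 s. The hand-in gives no verdict.

- **Loading:** I picked the cassette farthest from the base. I set it down at about u = 52 at the ramp's pitch; the wrist force read about 10 N while the gripper still held it. I then released it and pushed it up with the shut fingers, in line with the channel.
- **Pressing home:** The drag past the brake was about 9 N. The stop was felt at u ≈ 272, which agrees with where the top camera showed it. The final push read 19 to 20 N in total, so about 10.5 N on the stop, held for over half a second.
- **Last checks:** After I backed off, the top picture shows the front against the stop and the tail within about 1 mm of where it should be, in line with the channel. The wrist force is about zero. The stop force is not measured directly: it is the wrist reading minus the drag, and readings vary by about 0.7 N. No check failed or disagreed. I did not measure the other items again, but the arm never touched them.

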